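# Close off finished duct fittings with their dust caps

### The job

Close off the four finished duct fittings for delivery: put each grey dust cap, plug down, into the open mouth that it fits by shape and size, fully home so that its rim lies flat on the mouth's edge. Leave the fittings standing upright where they are, and let go of everything.

Things in the scene. Friction and masses are not known exactly. Their poses are not given: they have to be found in the camera images.
- cap_round_large: Loose grey plastic dust cap, the larger round one, plug down. Plug 22 mm deep, tapered (91 mm across at the top, 75 at the bottom); rim above it 4 mm thick, 114 mm across; on its middle an upright black grip web 50 mm long (x), 14 thick (y), top 56 above underside. About 100 g. Origin: centre of plug's underside, z up; its yaw when placed is free. Belongs in fitting_round_large.
- cap_round_small: Loose grey plastic dust cap, the smaller round one, plug down. Plug 22 mm deep, tapered (54 mm across at the top, 40 at the bottom); rim above it 4 mm thick, 77 mm across; on its middle an upright black grip web 50 mm long (x), 14 thick (y), top 56 above underside. About 50 g. Origin: centre of plug's underside, z up; its yaw when placed is free. Belongs in fitting_round_small.
- cap_square: Loose grey plastic dust cap, the square one, plug down. Plug 22 mm deep, tapered (71 mm square at the top, 55 at the bottom); rim above it 4 mm thick, 94 mm square; on its middle an upright black grip web 50 mm long (x), 14 thick (y), top 56 above underside. About 80 g. Origin: centre of plug's underside, z up; x, y along sides, fits in any quarter turn. Belongs in fitting_square.
- cap_rect: Loose grey plastic dust cap, the oblong one, plug down. Plug 22 mm deep, tapered (101 x 51 mm at the top, 85 x 35 at the bottom); rim above it 4 mm thick, 124 x 74 mm; on its middle an upright black grip web 50 mm long (x), 14 thick (y), top 56 above underside. About 80 g. Origin: centre of plug's underside, z up; x along its long side, fits either way round. Belongs in fitting_rect.
- fitting_round_large: Loose galvanised steel duct fitting standing on the bench, open on top: a round collar on a circular foot flange. 90 mm high; mouth round, 95 mm inside, wall 2.5; foot flange 130 mm across, 3 thick. About 800 g. Origin: centre of its underside, mouth centre 90 mm straight above; yaw has no meaning. Cap fully home: cap origin 68 mm above this origin.
- fitting_round_small: Loose galvanised steel duct fitting standing on the bench, open on top: a round reducer, narrow neck up. 90 mm high; mouth round, 58 mm inside, wall 2.5; foot 100 mm across, cone 25 to 55 mm up. About 700 g. Origin: centre of its underside, mouth centre 90 mm straight above; yaw has no meaning. Cap fully home: cap origin 68 mm above this origin.
- fitting_square: Loose galvanised steel duct fitting standing on the bench, open on top: a stub of square duct. 90 mm high; mouth square, 75 mm inside, wall 2.5; foot flange 110 mm square, 3 thick. About 850 g. Origin: centre of its underside, mouth centre 90 mm straight above; x, y along its sides. Cap fully home: cap origin 68 mm above this origin.
- fitting_rect: Loose galvanised steel duct fitting standing on the bench, open on top: a stub of oblong duct. 90 mm high; mouth oblong, 105 (x) x 55 mm (y) inside, wall 2.5; foot flange 140 x 90 mm, 3 thick. About 850 g. Origin: centre of its underside, mouth centre 90 mm straight above; x along the mouth's long side. Cap fully home: cap origin 68 mm above this origin.
Things that resemble listed ones, but are neither listed nor needed, are in the scene too. What is shaped like the fitting_square but green is not meant.

How it is judged:
By the outcome, as a careful person would: the job done as asked, in the order asked, and still so for the second after the job is handed in, with the robot touching nothing.
It also fails if it takes over 109 s, if anything falls off the work surface, if the arm or the gripper's body presses on something with over 40 N, if the wrist force passes 120 N, or if a joint passes its speed limit or range.

### The arm

A 6-joint arm with a two-finger parallel gripper is mounted at the origin on the work surface. World frame = base frame: x ahead of the robot, y to its left, z up, the work surface at z = 0. Lengths are in mm, angles in rad, forces in N, time in s.
With the tool pointing down it reaches from about 275 to 750 mm from the base axis. Payload 10.2 kg.
Tool frame: the origin (TCP) lies where the fingers leave the gripper's body, on its centre line; the fingertips stand 73 mm ahead of it and the grasp point (between the pads) lies 54 mm ahead of it; y points along the fingers, x is the direction in which the jaws open and shut, and the axes are right-handed (so a half turn about y gives the same grasp; the last joint's range is limited). The gripper opens to 85 mm and grips with 20 to 120 N. Pads are 22 mm wide; open, the fingers measure 114 mm over their backs; the gripper's body (76 mm by 85 mm) begins 54 mm behind the grasp point. The pads swing forward as they close: fully open they stand 13 mm farther back than shut.
Start: joints at [0.949, 0.313, 1.498, -0, 1.331, -0.223], TCP at [203.877, 483.803, 303.894] pointing down, gripper open.
Joint ranges: [-2.94, 2.94], [-0.97, 2.17], [0.19, 2.56], [-1.23, 4.37], [0.02, 3.11], [-2.88, 2.88]. Speed limits (rad/s): [2.39, 2.39, 3.01, 3.14, 3.14, 3.14].

### API

Orientations are given as a unit quaternion [w, x, y, z].
In Python, from rig import sense, capture, finish_job gives the robot as it stands. The module is installed in compiled form; this text tells all that it offers.
- The arm moves only by the shell command python3 -m pendant 'ROWS' [FORCE]. ROWS is JSON, one flat list of numbers, 7 for each row, row after row: the shift along the tool's x, y, z each as a share of 150 mm, from -1 to 1, then the turn, a rotation vector about the tool's x, y, z each as a share of pi rad, from -1 to 1, then the opening, from 0 (shut) to 1 (fully open). In form: [tx, ty, tz, wx, wy, wz, grip, tx, ty, tz, wx, wy, wz, grip, ...]. A call has 1 to 8 rows; each row is the pose to reach, as a shift and turn from the pose measured when the call began, along the tool's axes at that moment, turning the shorter way round; what a row does not reach only later rows make up. A row lasts 1/8 s, in which the tool goes at most 62.5 mm and 10.7 degrees, less where a joint would pass 70% of its speed; a pose out of reach is approached as far as the arm can. A call with a number of a shift or a turn outside -1 to 1 is refused whole. A call with a gripper value outside its range is refused whole. The fingers move at their own pace and stop on an object; FORCE is the grip in N (left out, the last holds). Time passes only in rows, so rows that repeat a pose let the fingers close. It gives the time, the measured TCP pose, the force and the opening at its end, in the units of the state.
- sense(): the state, without advancing time (a new reading comes with each control period).
- capture(name): name is "scene" or "top" or "wrist"; returns a dict with "frame" (384x512x3 uint8, red, green, blue), "mtx" (3x3 intrinsics, pixels), "rvec" (rotation vector, rad) and "tvec" (3), from world to camera coordinates, as OpenCV has them; the wrist camera has in their place "hand_eye" (4x4, takes a point from camera to tool coordinates, whose origin is the TCP and whose axes are the tool frame's). Camera axes: x right, y down, z forward; pixel columns grow to the right and rows downward; lengths in mm; the calibration is good to about 2 mm. A picture is of the moment at which its call begins: read the wrist's pose just before it. There is no depth.
- finish_job(): hands the job in, once; it reports no verdict.
The state is a dict: "time_s": time; "joints": joint angles; "dq": joint speeds; "tau": joint torques, N m; "eef_pos": TCP position; "ee_rot": TCP orientation; "force": force on the tool from outside, world axes, zero at the start; "wrist_torque": the same for the moment, N m; "grip_width": opening from 0.0 (shut) to 1.0 (fully open).
Only numpy, scipy, OpenCV 4.12 (cv2) and the standard library are available. Lean on these libraries where they do the work, as an engineer would, in place of code of your own. Each camera call takes 0.05 s, during which the arm holds its last target. There are 200 camera calls.

## Working session

There is one attempt and no reset: what is moved stays moved. The work goes in short steps, Python scripts to look and compute and a shell command to move; the robot and the scene stay as the last step left them, time stands still between calls to the robot, and variables do not carry over. Pictures are saved under pics/ and viewed, about 12 in all and at most 16, crops included, and the job is handed in when it is done.

```bash
mkdir -p pics
python3 - <<'E'
from rig import sense,capture
import cv2,pickle,numpy as np
s=sense();print(s)
for n in("scene","top"):
    c=capture(n);pickle.dump(c,open(n+".pkl","wb"));cv2.imwrite(f"pics/{n}0.png",cv2.resize(c["frame"][:,:,::-1],(800,600),interpolation=cv2.INTER_CUBIC))
    R=cv2.Rodrigues(np.array(c["rvec"],float))[0];print(n,-R.T@np.array(c["tvec"]).ravel(),R[2],c["mtx"])
print(capture("wrist")["hand_eye"])
E
```

```text
{'time_s': 0.0, 'joints': array([ 9.48639829e-01,  3.13467133e-01,  1.49844184e+00,  3.84861947e-06,
        1.33103045e+00, -2.23395616e-01]), 'dq': array([-4.02007689e-04, -9.95047949e-04, -1.42402708e-03, -8.12076550e-05,
       -5.94615840e-04,  1.39251645e-03]), 'tau': array([-8.59281117e-04, -4.12264037e+01, -2.59742332e+01, -1.88239810e-04,
        4.08020351e-03, -5.91298743e-06]), 'eef_pos': array([203.75191535, 483.6644519 , 303.32446544]), 'ee_rot': array([-0.58895816,  0.5892935 ,  0.39061768, -0.391509  ]), 'force': array([-0.28522119,  0.11557256, -0.3705608 ]), 'wrist_torque': array([-0.04079769, -0.0575739 ,  0.01364546]), 'grip_width': 1.0006017378507956}
scene [ 816.03116943  518.59676288 1121.11681234] [-0.31946038 -0.39594651 -0.86091314] [[440.17937891   0.         248.82499715]
 [  0.         440.17937891 193.0615034 ]
 [  0.           0.           1.        ]]
top [ 281.39887095   -8.15314134 1047.3783674 ] [ 0.16626778  0.01899865 -0.9858976 ] [[361.38448998   0.         250.86266907]
 [  0.         361.38448998 196.02170712]
 [  0.           0.           1.        ]]
[[ 9.99999839e-01 -4.11643585e-04  3.90414399e-04  1.57010520e+00]
 [-4.94791209e-04 -2.96087918e-01  9.55160562e-01 -6.94522129e+01]
 [-2.77588732e-04 -9.55160602e-01 -2.96088074e-01  7.57195528e+01]
 [ 0.00000000e+00  0.00000000e+00  0.00000000e+00  1.00000000e+00]]
```

View pics/top0.png

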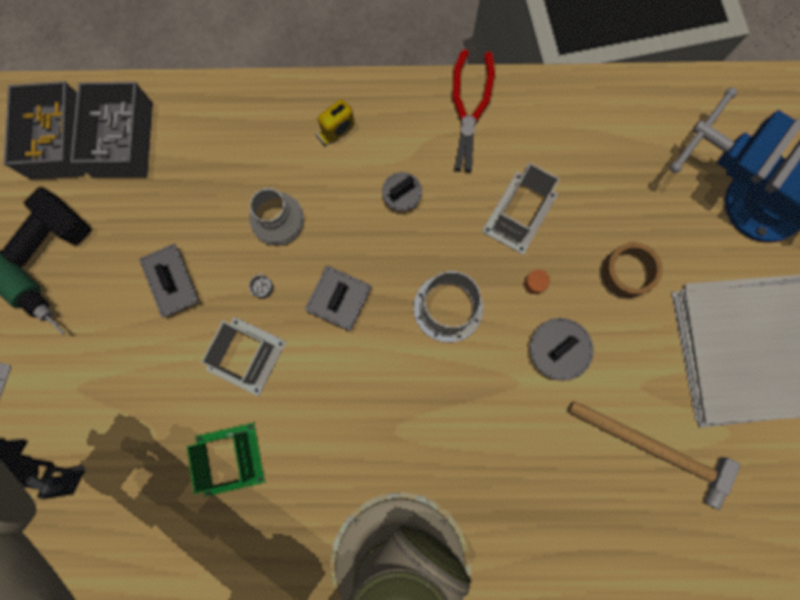

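View pics/scene0.png

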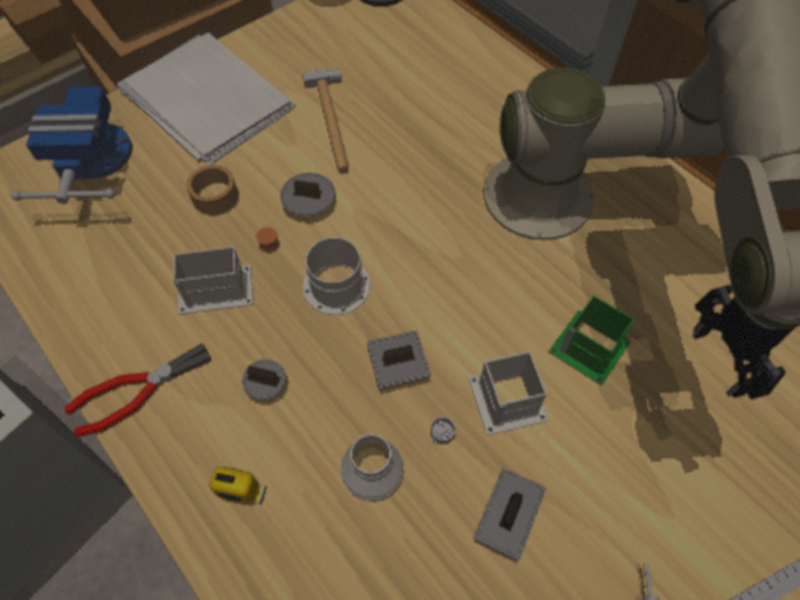

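Top view (800x600 px), what could be confused:
- **Caps:** large round (562,348), small round (402,192), square (338,297), oblong (170,280). The compass (261,287) and the orange knob (537,281) are not caps.
- **Fittings:** large round (448,305), small round (270,208), square (242,355), oblong (522,208). Decoys are the green square (228,460) and the brown ring (632,268).

Next I'll measure the caps by mask and make one close crop sheet of the fittings.

```bash
cat > h.py <<'E'
import numpy as np,cv2,pickle
from scipy.spatial.transform import Rotation as Ro
def cam(c,s=None):
    K=np.array(c["mtx"])
    if "hand_eye" in c:
        q=s["ee_rot"];T=np.eye(4);T[:3,:3]=Ro.from_quat([q[1],q[2],q[3],q[0]]).as_matrix();T[:3,3]=s["eef_pos"]
        T=T@np.array(c["hand_eye"]);return K,T[:3,:3],T[:3,3]
    R=cv2.Rodrigues(np.array(c["rvec"],float))[0];return K,R.T,-R.T@np.array(c["tvec"],float).ravel()
def ray(C,uv):
    K,R,o=C;uv=np.atleast_2d(np.asarray(uv,float));p=np.c_[uv,np.ones(len(uv))]
    return o,(R@np.linalg.inv(K)@p.T).T
def plane(C,uv,z):
    o,d=ray(C,uv);return (o+d*((z-o[2])/d[:,2:3]))[:,:2]
def proj(C,P):
    K,R,o=C;p=(K@R.T@(np.atleast_2d(P)-o).T).T;return p[:,:2]/p[:,2:]
E
python3 - <<'E'
from h import *
D={n:pickle.load(open(n+".pkl","rb")) for n in("top","scene")}
caps=dict(rl=(562,348),rs=(402,192),sq=(338,297),rc=(170,280));scaps=dict(rl=(308,196),rs=(265,380),sq=(398,360),rc=(510,513))
for n,cc in(("top",caps),("scene",scaps)):
    f=D[n]["frame"];C=cam(D[n]);hsv=cv2.cvtColor(f,cv2.COLOR_RGB2HSV)
    m=((hsv[...,1]<60)).astype(np.uint8)
    cs,_=cv2.findContours(m,cv2.RETR_EXTERNAL,cv2.CHAIN_APPROX_NONE)
    for k,p in cc.items():
        p=np.array(p)*.64
        c=[c for c in cs if cv2.pointPolygonTest(c,(float(p[0]),float(p[1])),False)>=0]
        if not c: print(n,k,"none",hsv[int(p[1])+8,int(p[0])]);continue
        w=plane(C,c[0][:,0],24).astype(np.float32);(x,y),s,a=cv2.minAreaRect(w)
        print(n,k,np.round([x,y,*s,a],1))
        # web: dark
        x0,y0,ww,hh=cv2.boundingRect(c[0]);v=hsv[y0+3:y0+hh-3,x0+3:x0+ww-3,2]
        b=(v<40).astype(np.uint8);ws=max(cv2.findContours(b,0,1)[0],key=cv2.contourArea)
        w=plane(C,ws[:,0]+[x0+3,y0+3],50).astype(np.float32);print("   web",np.round(np.r_[cv2.minAreaRect(w)[0],cv2.minAreaRect(w)[1],cv2.minAreaRect(w)[2]],1))
fit=dict(rl=(448,305),rs=(272,212),sq=(242,355),rc=(522,208));sf=dict(rl=(335,270),rs=(372,460),sq=(512,390),rc=(212,278))
rows=[]
for n,ff in(("top",fit),("scene",sf)):
    r=[]
    for k,p in ff.items():
        u,v=(np.array(p)*.64).astype(int)-25;r.append(cv2.resize(D[n]["frame"][v:v+50,u:u+50,::-1],(200,200),interpolation=cv2.INTER_CUBIC));print(n,k,u,v)
    rows.append(np.hstack(r))
cv2.imwrite("pics/fits.png",np.clip(np.vstack(rows)*1.3,0,255))
E
```

```text
top rl [ 375.7 -292.   110.2  107.4   89.7]
   web [ 374.7 -288.6   13.9   54.4   39.1]
top rs [675.8  -7.1  71.5  71.8  89.5]
   web [671.8  -6.5  19.2  52.5  35.8]
top sq [471.3 111.9  93.1  92.6  64.7]
   web [468.  109.1  16.   49.5  66.6]
top rc [506.5 429.  123.9  72.7  24.3]
   web [504.4 423.8  57.   19.3  24.7]
scene rl [ 375.4 -290.   111.1  105.8   52.9]
   web [ 382.3 -278.6   15.6   51.2   27.6]
scene rs [675.4  -3.9  74.1  72.6  17.3]
   web [679.4   5.2  11.7  45.   41. ]
scene sq [470.9 113.9  93.9  92.4  65.1]
   web [477.2 121.2  10.1  46.6  65.8]
scene rc [506.3 431.3 124.1  72.8  24.4]
   web [510.  432.   54.8  15.4  23.6]
top rl 261 170
top rs 149 110
top sq 129 202
top rc 309 108
scene rl 189 147
scene rs 213 269
scene sq 302 224
scene rc 110 152[ WARN:0@0.187] global loadsave.cpp:1063 imwrite_ Unsupported depth image for selected encoder is fallbacked to CV_8U.
```

View pics/fits.png

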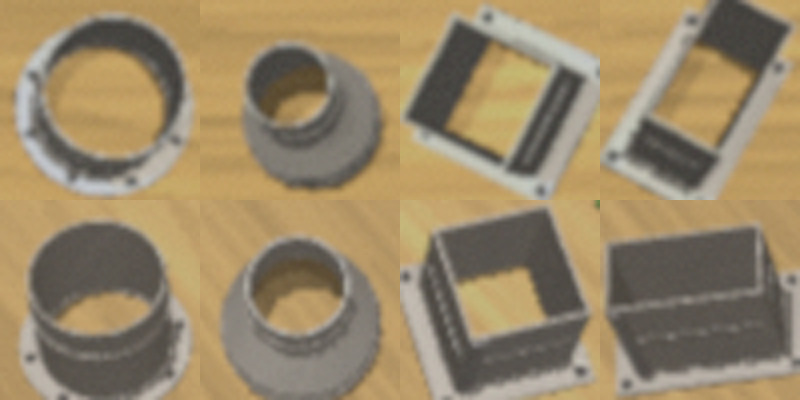

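The crops confirm the four bright or grey steel fittings, and all of the mouth edges are visible. I'll cast the rim edges I read off onto z=90 in both views.

Run:
```python
from h import *
D={n:cam(pickle.load(open(n+".pkl","rb"))) for n in("top","scene")}
off=dict(top=dict(rl=(261,170),rs=(149,110),sq=(129,202),rc=(309,108)),scene=dict(rl=(189,147),rs=(213,269),sq=(302,224),rc=(110,152)))
P=dict(top=dict(rl=[(38,88),(187,88),(112,14),(112,162)],rs=[(44,88),(137,88),(90,41),(90,135)],sq=[(55,12),(7,122),(108,172),(157,63)],rc=[(190,25),(120,158),(37,115),(107,-18)]),
 scene=dict(rl=[(28,77),(165,77),(97,21),(97,132)],rs=[(45,88),(150,88),(97,37),(97,140)],sq=[(35,32),(148,8),(188,112),(75,140)],rc=[(8,43),(158,27),(163,90),(12,112)]))
for k in("rl","rs","sq","rc"):
    O=[]
    for n in D:
        uv=(np.array(P[n][k])+.5)/4-.5+off[n][k];w=plane(D[n],uv,90).astype(np.float32)
        if k[0]=='r' and k!='rc': print(k,n,w.mean(0),np.linalg.norm(w[0]-w[1]),np.linalg.norm(w[2]-w[3]))
        else:
            r=cv2.minAreaRect(w);print(k,n,w.mean(0),r[1],r[2])
        O.append(ray(D[n],uv.mean(0)))
    A=[];b=[]
    for o,d in O:
        d=d[0]/np.linalg.norm(d);M=np.eye(3)-np.outer(d,d);A.append(M);b.append(M@o)
    print("   tri",np.linalg.solve(sum(A),sum(b)))
from rig import sense
q=sense()["ee_rot"];print(Ro.from_quat([q[1],q[2],q[3],q[0]]).as_matrix().round(3))
```

```text
rl top [454.51083 -91.36152] 99.90185 101.045975
rl scene [454.6344  -90.00535] 96.83658 94.693184
   tri [454.39302988 -91.26966371  87.81009558]
rs top [625.88   231.7048] 65.009796 68.441086
rs scene [628.70087 236.55579] 63.17499 63.638897
   tri [627.9799338  234.11856324  82.39681805]
sq top [367.0805  281.98077] (78.18831634521484, 83.32295227050781) 67.49897003173828
sq scene [366.5218 286.8477] (77.09767150878906, 76.60123443603516) 64.93414306640625
   tri [366.00870769 284.93421512  84.64960788]
rc top [ 640.8152 -228.47  ] (64.67576599121094, 110.13331604003906) 61.21457290649414
rc scene [ 638.06036 -229.6836 ] (59.274295806884766, 106.37381744384766) 60.352630615234375
   tri [ 639.03342109 -227.44402933   93.14081755]
[[ 0.388 -0.001 -0.922]
 [ 0.922 -0.001  0.388]
 [-0.001 -1.     0.   ]]
```

Both views agree to about 2–5 mm. Next is a helper that works out shifts, then a hover over the square fitting for a close look.

```bash
cat > t.py <<'E'
import sys
from h import *
from rig import sense
def go(x,y,z,yaw,s):
    q=s["ee_rot"];R=Ro.from_quat([q[1],q[2],q[3],q[0]]).as_matrix();a=np.radians(yaw)
    T=np.c_[[np.cos(a),np.sin(a),0],[0,0,-1],[-np.sin(a),np.cos(a),0]]
    sh=R.T@(np.array([x,y,z])-s["eef_pos"])/150;rv=Ro.from_matrix(R.T@T).as_rotvec()/np.pi
    print("to",x,y,z,yaw,":",*sh.round(3),*rv.round(3))
if __name__=="__main__":
    s=sense();a=list(map(float,sys.argv[1:]))
    print("t",round(s["time_s"],2),s["eef_pos"].round(1),"yaw0",np.degrees(s["joints"][0]-s["joints"][5]).round(1),"F",s["force"].round(1),"g",round(s["grip_width"],3))
    for i in range(0,len(a),4): go(*a[i:i+4],s)
E
python3 t.py 366 285 270 66
```

```text
t 0.15 [203.8 483.7 303.5] yaw0 67.2 F [0.2 0.1 0.2] g 1.004
to 366.0 285.0 270.0 66.0 : -0.801 0.224 -1.511 -0.0 0.006 -0.0
```

```bash
python3 -m pendant '[-0.48,0.1,-0.9,0,0,0,1, -0.8,0.2,-1,0,0.006,0,1, -0.8,0.22,-1,0,0.006,0,1, -0.8,0.224,-1,0,0.006,0,1]'; python3 t.py 366 285 270 66
```

```text
time_s: 0.65
eef_pos: [296.2, 312.4, 269.3]
ee_rot: [-0.593, 0.594, 0.383, -0.385]
force: [-0.3, 0.9, 0.5]
grip_width: 1.001
t 0.65 [296.2 312.4 269.3] yaw0 65.8 F [-0.3  0.9  0.5] g 1.001
to 366.0 285.0 270.0 66.0 : 0.024 -0.005 -0.5 -0.0 -0.001 -0.001
```

```bash
python3 -m pendant '[0.024,-0.005,-0.5,0,0,0,1,0.024,-0.005,-0.5,0,0,0,1,0.024,-0.005,-0.5,0,0,0,1,0.024,-0.005,-0.5,0,0,0,1]'
cat > look.py <<'E'
import sys
from h import *
from rig import sense,capture
n=sys.argv[1];s=sense();c=capture("wrist");pickle.dump((s,c),open(n+".pkl","wb"))
cv2.imwrite(f"pics/{n}.png",cv2.resize(c["frame"][:,:,::-1],(768,576)))
a=list(map(float,sys.argv[2:]))
if a: print("expected px (768x576)",(proj(cam(c,s),np.array(a).reshape(-1,3))*1.5).round(0).tolist())
E
python3 look.py w_sq 366 285 90; python3 t.py 471 112 220 65
```

```text
time_s: 1.15
eef_pos: [365.0, 285.8, 269.9]
ee_rot: [-0.593, 0.593, 0.384, -0.386]
force: [-0.3, 0.1, -0.4]
grip_width: 1.005
expected px (768x576) [[382.0, 289.0]]
t 1.2 [365.  285.8 270. ] yaw0 65.9 F [-1.2  0.4  0. ] g 1.002
to 471.0 112.0 220.0 65.0 : -0.769 0.334 -1.118 -0.0 0.005 -0.001
```

View pics/w_sq.png

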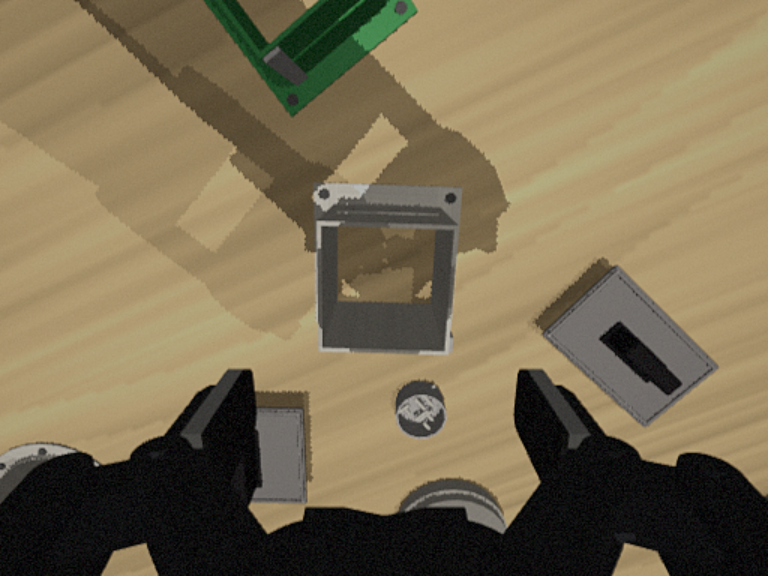

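The square fitting's mouth is outlined at (317,222), (459,222), (452,352), (320,352). The oblong cap is fully visible at (632,345).

```bash
cat > m.py <<'E'
import sys,json
from h import *
# m.py name z [[u,v],...] (768 px)
s,c=pickle.load(open(sys.argv[1]+".pkl","rb"));w=plane(cam(c,s),np.array(json.loads(sys.argv[3]))/1.5,float(sys.argv[2])).astype(np.float32)
print(w.mean(0),"rect",cv2.minAreaRect(w),"edges",np.linalg.norm(w-np.roll(w,-1,0),axis=1).round(1),"dir",np.degrees(np.arctan2(*(np.roll(w,-1,0)-w).T[::-1])).round(1))
E
python3 m.py w_sq 90 '[[317,222],[459,222],[452,352],[320,352]]'; python3 m.py w_sq 26 '[[618,266],[717,367],[646,425],[545,333]]'
```

```text
[367.50244 287.56073] rect ((367.3761901855469, 287.24481201171875), (81.28601837158203, 79.684814453125), 65.92578887939453) edges [79.5 79.6 80.9 79.7] dir [  65.9  -24.4 -114.   154.7]
[506.7604  432.16257] rect ((506.59991455078125, 432.35565185546875), (121.1307144165039, 70.55900573730469), 24.244504928588867) edges [120.4  69.6 121.1  70.6] dir [  23.8  -65.6 -155.8  113.9]
```

```bash
python3 -m pendant '[-0.4,0.2,-0.5,0,0,0,1,-0.69,0.33,-1,0,0.005,0,1,-0.69,0.33,-1,0,0.005,0,1,-0.769,0.334,-1,0,0.005,0,1,-0.769,0.334,-1,0,0.005,0,1]'; python3 t.py 471 112 220 65 471 112 103 65
```

```text
time_s: 1.82
eef_pos: [454.1, 119.7, 220.2]
ee_rot: [0.596, -0.596, -0.379, 0.381]
force: [0.9, -0.5, 0.5]
grip_width: 0.998
t 1.82 [454.1 119.7 220.2] yaw0 65.0 F [ 0.9 -0.5  0.5] g 0.998
to 471.0 112.0 220.0 65.0 : 0.001 0.001 -0.124 -0.0 0.0 -0.001
to 471.0 112.0 103.0 65.0 : 0.003 0.781 -0.125 -0.0 0.0 -0.001
```

```bash
python3 -m pendant '[0.003,0.1,-0.125,0,0,0,1,0.003,0.4,-0.125,0,0,0,1,0.003,0.7,-0.125,0,0,0,1,0.003,0.775,-0.125,0,0,0,0.6,0.003,0.775,-0.125,0,0,0,0.3,0.003,0.775,-0.125,0,0,0,0,0.003,0.775,-0.125,0,0,0,0,0.003,0.775,-0.125,0,0,0,0]' 50;  python3 t.py 471 112 103 65
```

```text
time_s: 2.82
eef_pos: [471.7, 112.1, 105.3]
ee_rot: [-0.596, 0.597, 0.38, -0.38]
force: [-0.5, 1.5, 7.4]
grip_width: 0.153
t 2.83 [471.7 112.1 105.3] yaw0 65.0 F [-0.5  1.5  7.4] g 0.153
to 471.0 112.0 103.0 65.0 : -0.002 0.015 0.004 0.0 0.0 -0.0
```

```bash
python3 -m pendant '[0,-0.3,0,0,0,0,0,0,-0.8,0,0,0,0,0,0,-0.8,0,0,0,0,0,0,-0.8,0,0,0,0,0]';  python3 t.py 367 286.5 225 66
```

```text
time_s: 3.32
eef_pos: [471.6, 112.2, 225.6]
ee_rot: [-0.596, 0.597, 0.38, -0.38]
force: [-0.3, -0.4, -1.0]
grip_width: 0.152
t 3.33 [471.6 112.2 225.6] yaw0 65.0 F [-0.3 -0.4 -1. ] g 0.152
to 367.0 286.5 225.0 66.0 : 0.759 0.001 1.123 0.001 -0.005 -0.0
```

```bash
python3 -m pendant '[0.2,0,0.3,0,0,0,0,0.45,0,0.65,0,0,0,0,0.7,0,1,0,-0.005,0,0,0.759,0,1,0,-0.005,0,0,0.759,0,1,0,-0.005,0,0,0.759,0,1,0,-0.005,0,0]';  python3 t.py 367 286.5 225 66
```

```text
time_s: 4.08
eef_pos: [384.2, 277.7, 224.5]
ee_rot: [-0.593, 0.594, 0.384, -0.385]
force: [0.5, 0.2, -0.5]
grip_width: 0.151
t 4.08 [384.2 277.7 224.5] yaw0 65.8 F [ 0.5  0.2 -0.5] g 0.151
to 367.0 286.5 225.0 66.0 : 0.006 -0.003 0.128 0.0 -0.001 -0.001
```

```bash
python3 -m pendant '[0.006,0,0.128,0,0,0,0,0.006,0,0.128,0,0,0,0,0.006,0.15,0.128,0,0,0,0,0.006,0.22,0.128,0,0,0,0,0.006,0.28,0.128,0,0,0,0,0.006,0.3,0.128,0,0,0,0,0.006,0.3,0.128,0,0,0,0]'; python3 look.py p_sq; python3 t.py 367 286.5 173 66
```

```text
time_s: 4.95
eef_pos: [367.1, 286.4, 179.6]
ee_rot: [-0.593, 0.594, 0.384, -0.385]
force: [-0.0, 0.3, -0.5]
grip_width: 0.153
t 5.0 [367.2 286.4 179.8] yaw0 65.8 F [-0.9  0.1  0.2] g 0.149
to 367.0 286.5 173.0 66.0 : 0.0 0.045 0.002 0.0 -0.001 -0.0
```

View pics/p_sq.png

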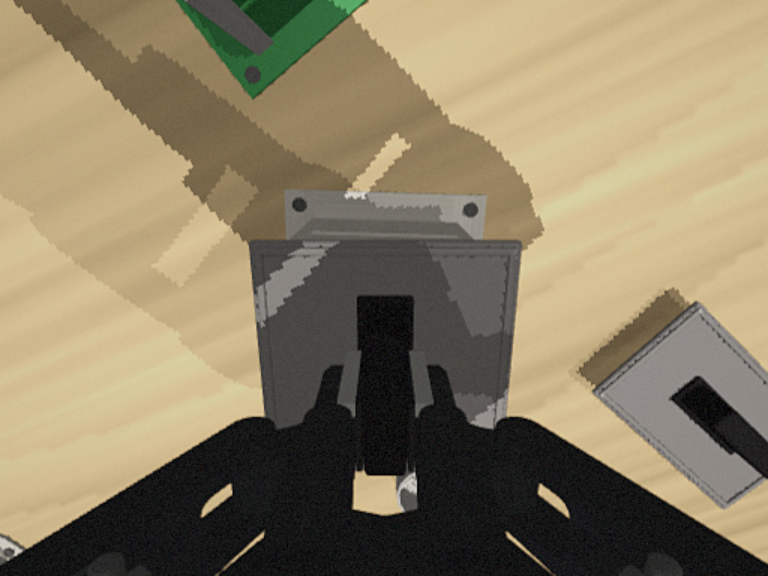

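The cap is centred over the fitting (about 385,340) and aligned, with no contact force. I'll press home and watch the force.

```bash
python3 -m pendant '[0,0.02,0,0,0,0,0,0,0.035,0,0,0,0,0,0,0.045,0,0,0,0,0,0,0.05,0,0,0,0,0]'
```

```text
time_s: 5.5
eef_pos: [367.2, 286.4, 173.2]
ee_rot: [-0.593, 0.594, 0.384, -0.384]
force: [-7.1, -3.3, 18.5]
grip_width: 0.154
```

```bash
python3 -m pendant '[0,-0.005,0,0,0,0,0.6,0,-0.005,0,0,0,0,0.7,0,-0.005,0,0,0,0,0.7,0,-0.1,0,0,0,0,0.8,0,-0.3,0,0,0,0,1,0,-0.35,0,0,0,0,1]'; python3 look.py q_sq 367 286.5 94; python3 t.py 506.5 431 220 114.2
```

```text
time_s: 6.25
eef_pos: [367.7, 286.8, 227.8]
ee_rot: [-0.593, 0.595, 0.385, -0.383]
force: [-0.2, -0.2, -0.3]
grip_width: 0.996
expected px (768x576) [[380.0, 312.0]]
t 6.3 [367.6 286.7 227.6] yaw0 65.8 F [ 0.3 -0.2  1.3] g 1.001
to 506.5 431.0 220.0 114.2 : 1.256 0.054 -0.451 0.001 -0.269 -0.0
```

View pics/q_sq.png

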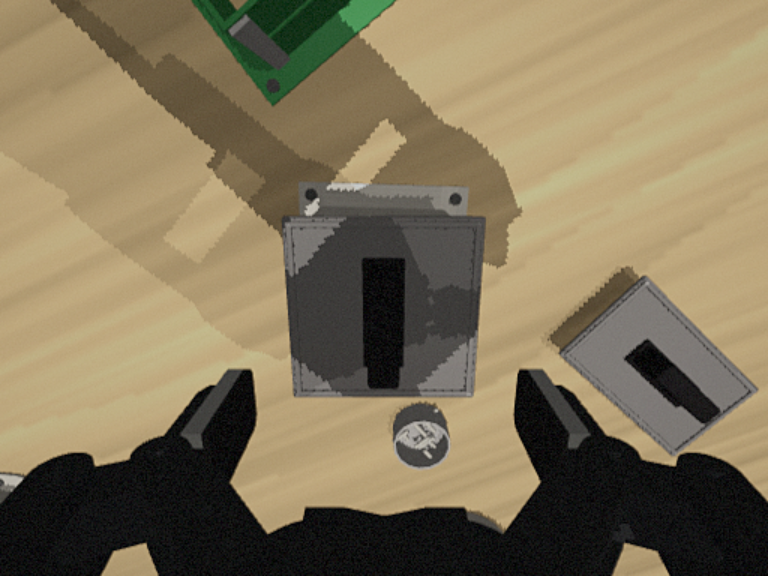

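```bash
python3 m.py q_sq 94 '[[284,217],[485,217],[475,396],[294,396]]'
python3 -m pendant '[0.35,0.03,-0.15,0,-0.05,0,1,0.7,0.05,-0.3,0,-0.1,0,1,1,0.05,-0.45,0,-0.16,0,1,1,0.05,-0.45,0,-0.22,0,1,1,0.05,-0.45,0,-0.269,0,1,1,0.05,-0.45,0,-0.269,0,1]'; python3 t.py 506.5 431 180 114.2 506.5 431 106 114.2
```

```text
[367.9121 288.7092] rect ((367.9158020019531, 288.7635498046875), (93.51773834228516, 92.26981353759766), 65.7647933959961) edges [91.4 92.3 93.5 92.2] dir [  65.8  -23.5 -114.2  155.2]
time_s: 7.05
eef_pos: [490.4, 395.9, 219.6]
ee_rot: [-0.383, 0.385, 0.594, -0.594]
force: [-0.3, 0.1, -0.2]
grip_width: 0.997
t 7.05 [490.4 395.9 219.6] yaw0 114.1 F [-0.3  0.1 -0.2] g 0.997
to 506.5 431.0 180.0 114.2 : 0.17 0.264 -0.193 0.001 -0.0 -0.001
to 506.5 431.0 106.0 114.2 : 0.171 0.757 -0.192 0.001 -0.0 -0.001
```

The square cap sits flat: its rim measures 92–93 mm at the expected height. Next is the oblong cap.

```bash
python3 -m pendant '[0.17,0.15,-0.19,0,0,0,1,0.17,0.4,-0.192,0,0,0,1,0.17,0.7,-0.192,0,0,0,1,0.17,0.745,-0.192,0,0,0,0.6,0.17,0.745,-0.192,0,0,0,0.3,0.17,0.745,-0.192,0,0,0,0,0.17,0.745,-0.192,0,0,0,0,0.17,0.745,-0.192,0,0,0,0]' 50;  python3 -m pendant '[0,-0.3,0,0,0,0,0,0,-0.8,0,0,0,0,0,0,-0.8,0,0,0,0,0,0,-0.8,0,0,0,0,0]';python3 t.py 639 -229 226 61 580 130 226 61
```

```text
time_s: 8.05
eef_pos: [507.0, 431.1, 109.4]
ee_rot: [-0.383, 0.386, 0.594, -0.593]
force: [-0.3, -0.1, 6.8]
grip_width: 0.147
time_s: 8.55
eef_pos: [506.4, 431.0, 229.7]
ee_rot: [-0.383, 0.386, 0.595, -0.592]
force: [-0.2, -0.1, -2.5]
grip_width: 0.147
t 8.55 [506.4 431.  229.7] yaw0 114.1 F [-0.2 -0.1 -2.5] g 0.147
to 639.0 -229.0 226.0 61.0 : -4.377 0.028 0.995 0.002 0.295 0.0
to 580.0 130.0 226.0 61.0 : -2.032 0.027 0.374 0.002 0.295 0.0
```

```bash
python3 -m pendant '[-0.3,0.02,0.05,0,0.05,0,0,-0.6,0.02,0.1,0,0.1,0,0,-1,0.02,0.2,0,0.16,0,0,-1,0.02,0.2,0,0.22,0,0,-1,0.02,0.2,0,0.29,0,0,-1,0.02,0.2,0,0.295,0,0]';python3 t.py 639 -229 226 61
```

```text
time_s: 9.3
eef_pos: [539.9, 281.5, 224.5]
ee_rot: [-0.609, 0.61, 0.358, -0.358]
force: [-0.8, 1.2, -0.8]
grip_width: 0.15
t 9.3 [539.9 281.5 224.5] yaw0 60.8 F [-0.8  1.2 -0.8] g 0.15
to 639.0 -229.0 226.0 61.0 : -2.65 -0.007 -2.235 0.001 -0.001 -0.0
```

```bash
python3 -m pendant '[-0.3,0,-0.3,0,0,0,0,-0.6,0,-0.65,0,0,0,0,-0.9,0,-1,0,0,0,0,-0.9,0,-1,0,0,0,0,-0.9,0,-1,0,0,0,0]';python3 -m pendant '[-0.3,0,-0.4,0,0,0,0,-0.6,0,-0.8,0,0,0,0,-0.8,0,-1,0,0,0,0,-0.9,0,-1,0,0,0,0,-0.9,0,-1.0,0,0,0,0]';python3 look.py w_rc 639 -229 90; python3 t.py 639 -229 226 61
```

```text
time_s: 9.93
eef_pos: [604.8, 90.2, 223.1]
ee_rot: [0.61, -0.61, -0.357, 0.358]
force: [0.2, 0.3, -1.6]
grip_width: 0.15
time_s: 10.55
eef_pos: [669.3, -99.8, 222.3]
ee_rot: [0.611, -0.609, -0.357, 0.359]
force: [0.2, 2.0, -0.8]
grip_width: 0.153
expected px (768x576) [[130.0, 384.0]]
t 10.6 [669.5 -98.8 222.7] yaw0 60.8 F [-0.7 -0.  -1.5] g 0.151
to 639.0 -229.0 226.0 61.0 : -0.857 -0.022 -0.245 -0.001 -0.001 -0.0
```

View pics/w_rc.png

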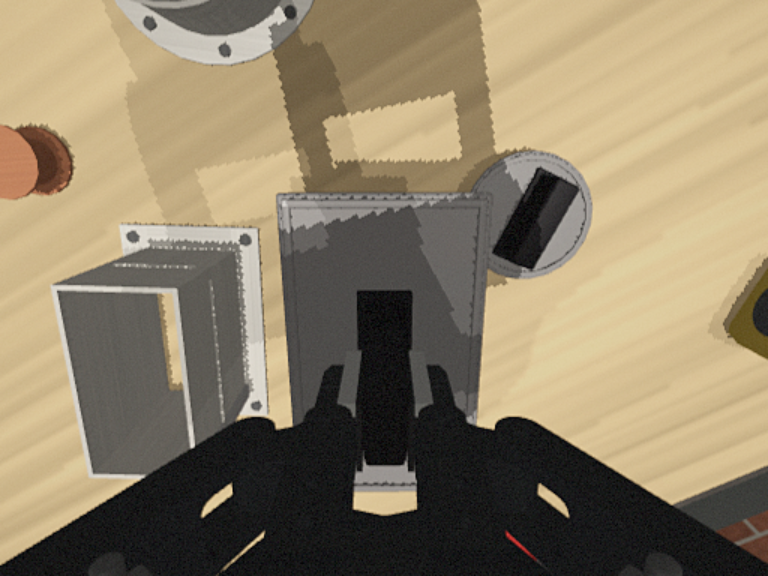

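```bash
python3 m.py w_rc 90 '[[52,288],[180,289],[196,476],[91,477]]';python3 m.py w_rc 139 '[[277,194],[493,194],[474,486],[292,486]]'
```

```text
[ 641.2289  -230.54666] rect ((641.8888549804688, -229.9659881591797), (60.64696502685547, 108.49466705322266), 59.53723907470703) edges [ 60.7 106.6  57.3 107.7] dir [  60.3  -32.3 -118.5  149.5]
[667.44165 -97.23967] rect ((667.2239379882812, -97.6102523803711), (75.63848114013672, 119.12256622314453), 60.79901885986328) edges [ 72.8 119.1  75.6 119.1] dir [  60.8  -28.9 -119.2  149.7]
```

```bash
python3 -m pendant '[-0.4,-0.02,-0.12,0,0,0,0,-0.7,-0.02,-0.24,0,0,0,0,-0.86,-0.02,-0.24,0,0.001,0,0,-0.86,-0.02,-0.24,0,0.001,0,0]'; python3 t.py 641 -230 187 60.5
```

```text
time_s: 11.1
eef_pos: [637.8, -228.1, 225.9]
ee_rot: [0.611, -0.609, -0.357, 0.358]
force: [1.1, 0.7, -0.9]
grip_width: 0.153
t 11.1 [ 637.8 -228.1  225.9] yaw0 60.7 F [ 1.1  0.7 -0.9] g 0.153
to 641.0 -230.0 187.0 60.5 : -0.0 0.259 -0.025 -0.001 0.001 -0.0
```

Next I lower until the plug is about 13 mm into the mouth, then to just above home at TCP 177.4.

```bash
python3 -m pendant '[0,0,-0.025,0,0.001,0,0,0,0.13,-0.025,0,0.001,0,0,0,0.2,-0.025,0,0.001,0,0,0,0.26,-0.025,0,0.001,0,0,0,0.26,-0.025,0,0.001,0,0]'; python3 t.py 641 -230 176.5 60.5
```

```text
time_s: 11.72
eef_pos: [641.0, -229.5, 186.3]
ee_rot: [0.612, -0.61, -0.355, 0.357]
force: [-0.3, 0.2, -0.8]
grip_width: 0.151
t 11.72 [ 641.  -229.5  186.3] yaw0 60.5 F [-0.3  0.2 -0.8] g 0.151
to 641.0 -230.0 176.5 60.5 : -0.003 0.065 -0.002 -0.001 0.0 -0.0
```

```bash
python3 -m pendant '[0,0.02,0,0,0,0,0,0,0.04,0,0,0,0,0,0,0.055,0,0,0,0,0,0,0.065,0,0,0,0,0]'
```

```text
time_s: 12.22
eef_pos: [640.9, -230.3, 177.5]
ee_rot: [0.611, -0.61, -0.355, 0.357]
force: [-6.5, -2.9, 11.6]
grip_width: 0.151
```

```bash
python3 -m pendant '[0,0.012,0,0,0,0,0,0,0.012,0,0,0,0,0,0,0,0,0,0,0,0.6,0,0,0,0,0,0,0.7,0,0,0,0,0,0,0.7,0,-0.1,0,0,0,0,0.8,0,-0.3,0,0,0,0,1,0,-0.35,0,0,0,0,1]'; python3 look.py q_rc 640 -230 94; python3 t.py 675.6 -5.5 200 37
```

```text
time_s: 13.22
eef_pos: [641.6, -230.5, 232.9]
ee_rot: [-0.61, 0.612, 0.356, -0.356]
force: [-0.1, 1.0, 0.5]
grip_width: 1.003
expected px (768x576) [[381.0, 307.0]]
t 13.28 [ 641.5 -230.5  232.5] yaw0 60.5 F [-0.3 -1.5  0.9] g 1.0
to 675.6 -5.5 200.0 37.0 : 1.417 0.214 0.541 0.001 0.13 -0.0
```

View pics/q_rc.png

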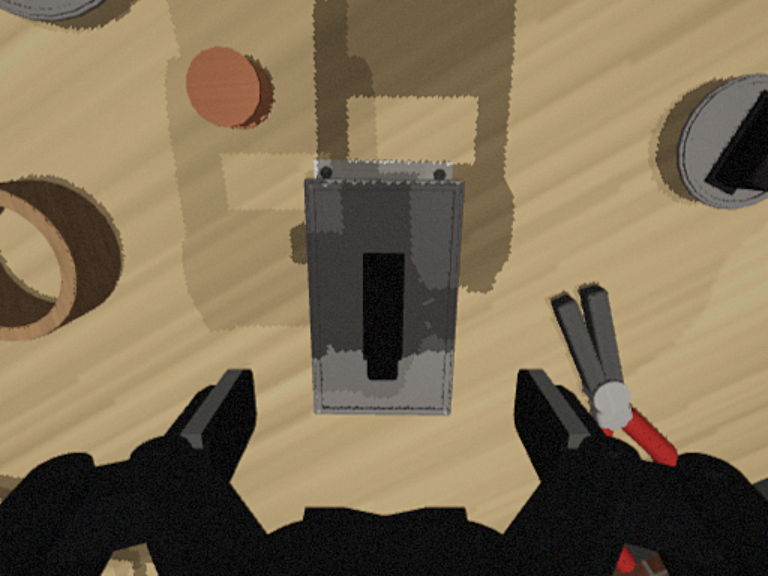

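The oblong cap sits flat on its fitting, centred at (383,297). Now the small round cap.

```bash
python3 m.py q_rc 94 '[[304,181],[464,181],[452,413],[314,413]]'; python3 -m pendant '[0.35,0.05,0.15,0,0.05,0,1,0.7,0.1,0.3,0,0.1,0,1,1,0.2,0.54,0,0.125,0,1,1,0.2,0.54,0,0.125,0,1,1,0.2,0.54,0,0.125,0,1]';  python3 t.py 675.6 -5.5 200 38; python3 look.py w_crs 675.6 -5.5 26 675.6 -5.5 56
```

```text
[ 640.2411 -228.6464] rect ((640.1015625, -228.907470703125), (74.02542877197266, 121.18260955810547), 60.47754669189453) edges [ 72.8 121.1  74.  121.2] dir [  60.5  -29.5 -119.5  149.9]
time_s: 13.9
eef_pos: [644.9, -60.3, 201.9]
ee_rot: [-0.668, 0.669, 0.23, -0.23]
force: [0.0, -0.3, 0.1]
grip_width: 1.001
t 13.9 [644.9 -60.3 201.9] yaw0 38.0 F [ 0.  -0.3  0.1] g 1.001
to 675.6 -5.5 200.0 38.0 : 0.386 0.012 0.162 0.001 0.0 -0.0
expected px (768x576) [[486.0, 248.0], [499.0, 261.0]]
```

View pics/w_crs.png

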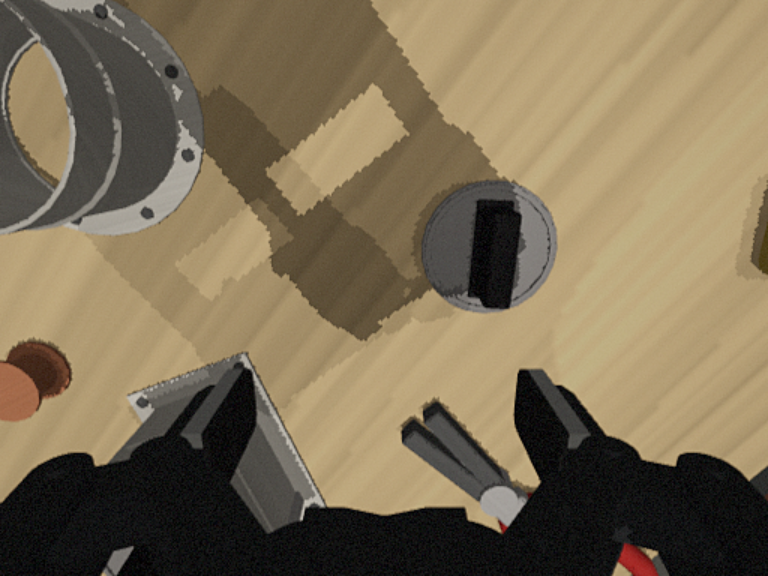

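```bash
python3 m.py w_crs 56 '[[490,209],[521,209],[513,307],[483,307]]'; python3 m.py w_crs 25 '[[422,247],[489,182],[556,247],[489,312]]'; python3 t.py 675.6 -5.5 107.5 38
```

```text
[676.29443    -4.1220202] rect ((676.3599853515625, -4.069694519042969), (15.367426872253418, 49.79467010498047), 38.01893997192383) edges [14.8 49.8 15.4 49.8] dir [  38.   -51.5 -142.   127.9]
[677.4577     -4.4369206] rect ((676.8368530273438, -4.796632766723633), (52.29375457763672, 56.033935546875), 86.07131958007812) edges [50.1 53.7 52.3 56.1] dir [ 83.3  -3.6 -93.9 174.1]
t 13.95 [645.  -61.  202.1] yaw0 37.9 F [ 0.2 -0.7 -0.3] g 1.001
to 675.6 -5.5 107.5 38.0 : 0.389 0.63 0.168 0.001 -0.0 -0.0
```

```bash
python3 -m pendant '[0.397,0,0.17,0,0,0,1,0.397,0.2,0.17,0,0,0,1,0.397,0.5,0.17,0,0,0,1,0.397,0.625,0.17,0,0,0,0.6,0.397,0.625,0.17,0,0,0,0.3,0.397,0.625,0.17,0,0,0,0,0.397,0.625,0.17,0,0,0,0,0.397,0.625,0.17,0,0,0,0]' 50;  python3 -m pendant '[0,-0.3,0,0,0,0,0,0,-0.8,0,0,0,0,0,0,-0.8,0,0,0,0,0,0,-0.8,0,0,0,0,0]';python3 t.py 628 235 230 38
```

```text
time_s: 14.95
eef_pos: [677.0, -4.7, 109.9]
ee_rot: [-0.667, 0.67, 0.231, -0.229]
force: [-0.5, -1.2, 7.8]
grip_width: 0.145
time_s: 15.45
eef_pos: [676.5, -4.3, 230.2]
ee_rot: [-0.667, 0.67, 0.231, -0.229]
force: [-0.5, 0.9, -0.8]
grip_width: 0.148
t 15.45 [676.5  -4.3 230.2] yaw0 37.9 F [-0.5  0.9 -0.8] g 0.148
to 628.0 235.0 230.0 38.0 : 0.726 -0.005 1.457 0.002 -0.0 0.0
```

```bash
python3 -m pendant '[0.3,0,0.3,0,0,0,0,0.6,0,0.6,0,0,0,0,0.726,0,0.8,0,0,0,0,0.726,0,0.8,0,0,0,0,0.726,0,0.8,0,0,0,0]';python3 look.py w_rs 628 235 90; python3 t.py 628 235 230 38
```

```text
time_s: 16.08
eef_pos: [688.4, 156.6, 228.1]
ee_rot: [-0.667, 0.67, 0.23, -0.23]
force: [0.6, 0.0, 1.1]
grip_width: 0.155
expected px (768x576) [[383.0, 95.0]]
t 16.12 [688.6 156.1 228.5] yaw0 37.9 F [-0.4 -0.1  0.2] g 0.147
to 628.0 235.0 230.0 38.0 : 0.004 -0.012 0.663 0.001 -0.001 -0.0
```

View pics/w_rs.png

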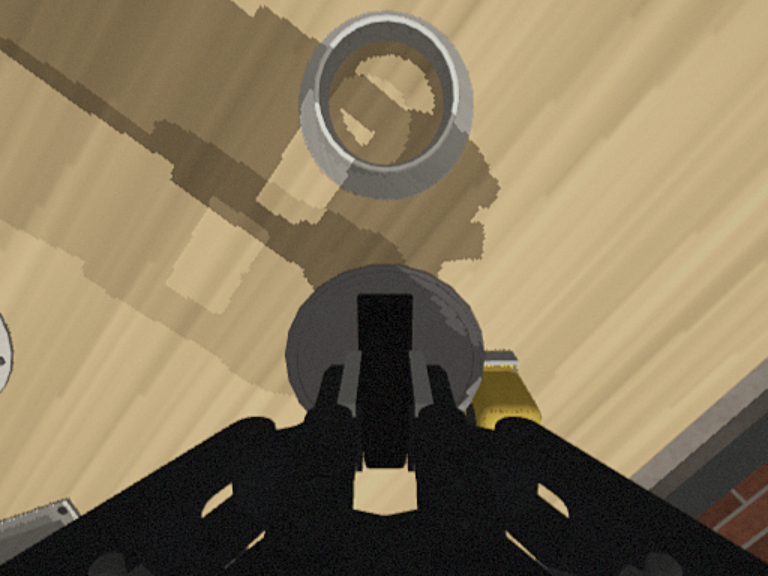

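```bash
python3 m.py w_rs 90 '[[315,93],[387,13],[459,93],[387,172]]'; python3 m.py w_rs 145 '[[286,350],[385,265],[484,350]]'
```

```text
[629.2723  236.28859] rect ((629.7639770507812, 236.3069305419922), (44.91510772705078, 45.034732818603516), 82.22965240478516) edges [43.  43.1 45.  45. ] dir [ 82.2  -6.3 -95.3 171.3]
[679.6762  170.21571] rect ((676.3145751953125, 174.5229034423828), (74.11153411865234, 32.78245162963867), 37.944923400878906) edges [49.5 49.5 74.1] dir [  79.4   -3.6 -142.1]
```

```bash
python3 -m pendant '[0.013,0,0.33,0,0,0,0,0.013,0,0.664,0,0,0,0,0.013,0,0.664,0,0,0,0,0.013,0.1,0.664,0,0,0,0,0.013,0.2,0.664,0,0,0,0,0.013,0.25,0.664,0,0,0,0,0.013,0.268,0.664,0,0,0,0,0.013,0.268,0.664,0,0,0,0]'; python3 t.py 629 236 177 38
```

```text
time_s: 17.12
eef_pos: [629.2, 235.6, 188.0]
ee_rot: [-0.667, 0.67, 0.23, -0.229]
force: [0.0, -0.4, -1.1]
grip_width: 0.152
t 17.12 [629.2 235.6 188. ] yaw0 37.8 F [ 0.  -0.4 -1.1] g 0.152
to 629.0 236.0 177.0 38.0 : 0.001 0.073 0.003 0.001 -0.001 -0.0
```

```bash
python3 -m pendant '[0,0.025,0.002,0,0,0,0,0,0.045,0.002,0,0,0,0,0,0.06,0.002,0,0,0,0,0,0.073,0.002,0,0,0,0,0,0.076,0.002,0,0,0,0]'
```

```text
time_s: 17.75
eef_pos: [629.1, 235.8, 177.9]
ee_rot: [-0.667, 0.67, 0.23, -0.229]
force: [-4.4, -1.6, 8.4]
grip_width: 0.151
```

Contact came at exactly the home height (177.9). I'll press a little, release, look, and head for the large cap.

```bash
python3 -m pendant '[0,0.015,0,0,0,0,0,0,0.015,0,0,0,0,0,0,0,0,0,0,0,0.6,0,0,0,0,0,0,0.7,0,0,0,0,0,0,0.7,0,-0.1,0,0,0,0,0.8,0,-0.3,0,0,0,0,1,0,-0.35,0,0,0,0,1]'; python3 look.py q_rs 629 236 94; python3 t.py 376 -290 200 36
```

```text
time_s: 18.75
eef_pos: [629.5, 236.1, 233.2]
ee_rot: [-0.667, 0.671, 0.232, -0.227]
force: [0.3, 0.6, 0.0]
grip_width: 1.0
expected px (768x576) [[379.0, 310.0]]
t 18.8 [629.4 236.1 232.8] yaw0 37.8 F [0.1 0.2 0.8] g 1.0
to 376.0 -290.0 200.0 36.0 : -3.488 0.217 -1.729 0.002 0.01 0.001
```

View pics/q_rs.png

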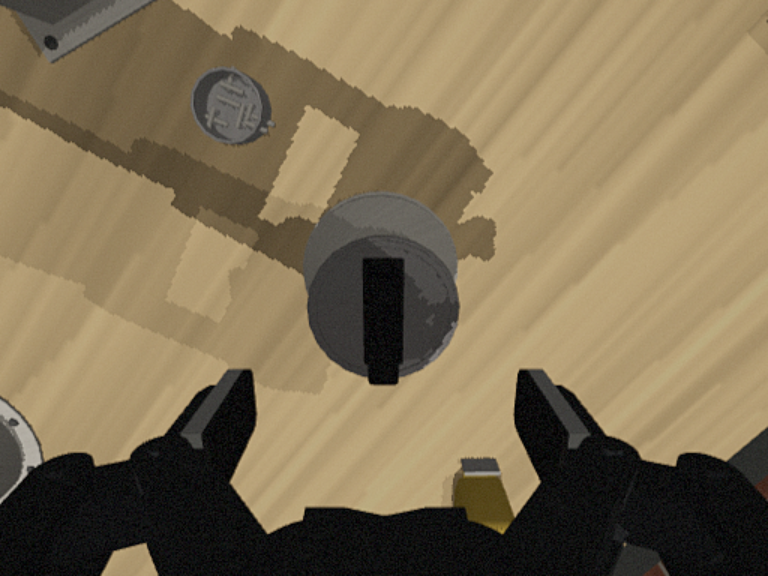

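```bash
python3 -m pendant '[-0.33,0.05,-0.16,0,0,0,1,-0.66,0.1,-0.32,0,0,0,1,-1,0.1,-0.5,0,0,0,1,-1,0.1,-0.5,0,0,0,1]'; python3 -m pendant '[-0.33,0.05,-0.16,0,0,0,1,-0.66,0.1,-0.32,0,0,0,1,-1,0.1,-0.5,0,0,0,1,-1,0.1,-0.5,0,0,0,1]' ;python3 -m pendant '[-0.33,0,-0.16,0,0,0,1,-0.66,0,-0.32,0,0,0,1,-1,0,-0.5,0,0,0,1,-1,0,-0.5,0,0,0,1,-1,0,-0.5,0,0,0,1]'; python3 t.py 376 -290 210 37
```

```text
time_s: 19.3
eef_pos: [555.9, 82.1, 217.2]
ee_rot: [-0.668, 0.671, 0.23, -0.227]
force: [0.4, 0.8, 0.1]
grip_width: 0.998
time_s: 19.8
eef_pos: [482.4, -71.0, 201.9]
ee_rot: [-0.668, 0.671, 0.228, -0.226]
force: [0.8, 0.2, -1.0]
grip_width: 0.998
time_s: 20.42
eef_pos: [409.6, -220.8, 201.8]
ee_rot: [-0.668, 0.671, 0.228, -0.226]
force: [0.8, 0.1, 0.9]
grip_width: 1.002
t 20.43 [ 409.6 -220.8  201.8] yaw0 37.5 F [0.8 0.1 0.9] g 1.002
to 376.0 -290.0 210.0 37.0 : -0.458 -0.055 -0.23 0.001 0.003 0.001
```

```bash
python3 -m pendant '[-0.25,-0.05,-0.12,0,0,0,1,-0.458,-0.055,-0.23,0.001,0.003,0.001,1,-0.458,-0.055,-0.23,0.001,0.003,0.001,1]'; python3 look.py w_crl 376 -290 26 376 -290 56; python3 t.py 376 -290 110 37
```

```text
time_s: 20.8
eef_pos: [376.6, -290.1, 209.9]
ee_rot: [-0.67, 0.671, 0.224, -0.224]
force: [-0.2, -0.4, 0.6]
grip_width: 1.002
expected px (768x576) [[382.0, 285.0], [381.0, 302.0]]
t 20.85 [ 376.8 -289.1  209.8] yaw0 37.0 F [ 0.5 -0.   0.1] g 0.997
to 376.0 -290.0 110.0 37.0 : -0.007 0.666 -0.001 0.0 -0.0 -0.0
```

View pics/w_crl.png

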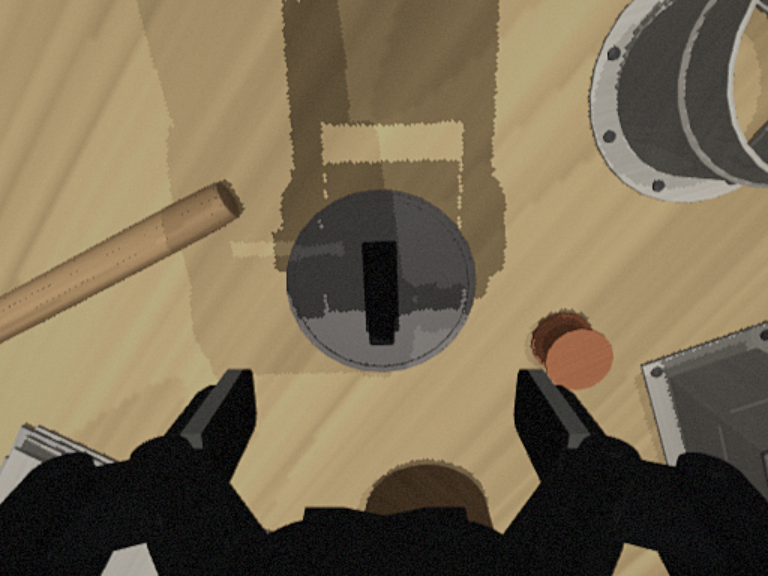

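The cap is centred at (381,280) with its web aligned between the jaws. The hammer and the orange knob are clear of the fingers.

```bash
python3 m.py w_crl 25 '[[287,281],[381,190],[475,281],[381,371]]'; python3 m.py w_crl 56 '[[362,242],[396,241],[398,332],[366,332]]'; python3 t.py 375 -288.5 110 36
```

```text
[ 375.16617 -289.70746] rect ((376.4807434082031, -288.9718933105469), (81.55025482177734, 81.48763275146484), 80.33405303955078) edges [77.1 76.9 81.7 81.5] dir [ 80.3  -6.6 -96.4 170.1]
[ 371.18018 -284.3268 ] rect ((371.25152587890625, -284.4267883300781), (17.314435958862305, 49.918514251708984), 38.60630416870117) edges [17.3 49.9 17.3 49.4] dir [  38.6  -51.4 -143.1  128.6]
t 20.85 [ 376.8 -289.1  209.8] yaw0 37.0 F [ 0.5 -0.   0.1] g 0.997
to 375.0 -288.5 110.0 36.0 : -0.007 0.666 0.011 0.0 0.005 -0.0
```

```bash
python3 -m pendant '[-0.006,0.2,0.006,0,-0.003,0,1,-0.006,0.5,0.006,0,-0.003,0,1,-0.006,0.666,0.006,0,-0.003,0,1,-0.006,0.67,0.006,0,-0.003,0,0.6,-0.006,0.67,0.006,0,-0.003,0,0.3,-0.006,0.67,0.006,0,-0.003,0,0,-0.006,0.67,0.006,0,-0.003,0,0,-0.006,0.67,0.006,0,-0.003,0,0]' 50;  python3 -m pendant '[0,-0.3,0,0,0,0,0,0,-0.8,0,0,0,0,0,0,-0.8,0,0,0,0,0,0,-0.8,0,0,0,0,0]';python3 t.py 454.5 -91 230 37.5
```

```text
time_s: 21.85
eef_pos: [375.8, -289.4, 110.3]
ee_rot: [-0.669, 0.67, 0.227, -0.227]
force: [-0.0, 0.9, 6.3]
grip_width: 0.153
time_s: 22.35
eef_pos: [375.7, -289.0, 230.3]
ee_rot: [-0.668, 0.671, 0.228, -0.227]
force: [-0.2, -0.6, -1.3]
grip_width: 0.152
t 22.35 [ 375.7 -289.   230.3] yaw0 37.5 F [-0.2 -0.6 -1.3] g 0.152
to 454.5 -91.0 230.0 37.5 : 1.221 -0.001 0.727 0.001 0.0 -0.0
```

```bash
python3 -m pendant '[0.35,0,0,0,0,0,0,0.7,0,0.05,0,0,0,0,1,0,0.1,0,0,0,0,1,0,0.1,0,0,0,0]'; python3 -m pendant '[0.22,0,0.03,0,0,0,0,0.22,0,0.03,0,0,0,0]'; python3 look.py w_rl 454.5 -91 90;python3 t.py 454.5 -91 230 37.5
```

```text
time_s: 22.85
eef_pos: [486.3, -183.5, 227.9]
ee_rot: [-0.669, 0.669, 0.228, -0.229]
force: [-1.5, -0.5, -0.6]
grip_width: 0.151
time_s: 23.1
eef_pos: [509.5, -159.0, 226.0]
ee_rot: [0.67, -0.668, -0.228, 0.23]
force: [-0.5, -0.3, -1.7]
grip_width: 0.149
expected px (768x576) [[378.0, 126.0]]
t 23.15 [ 509.1 -159.8  226.3] yaw0 37.7 F [-0.7  0.3 -0.7] g 0.148
to 454.5 -91.0 230.0 37.5 : -0.007 -0.023 0.585 -0.001 0.001 -0.001
```

View pics/w_rl.png

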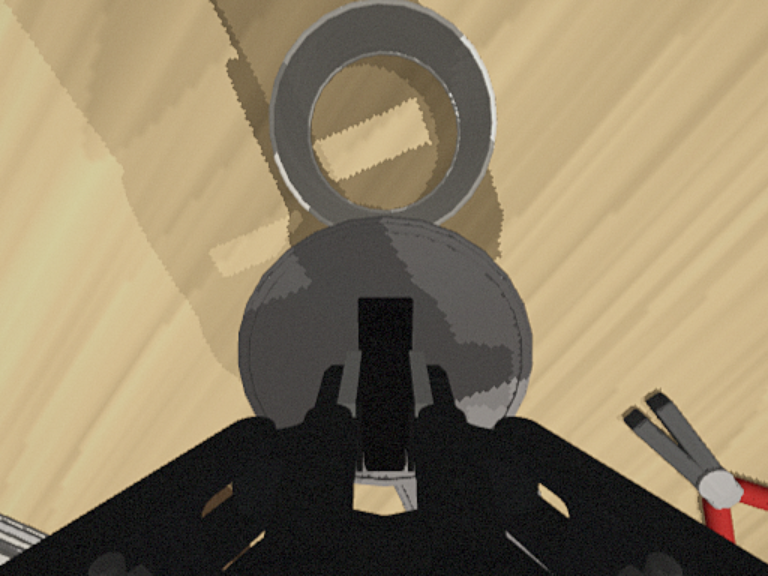

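The large mouth is centred near (383,126), against an expected (378,126). That calls for a shift of about 1.5 mm along tool x.

```bash
python3 -m pendant '[0.003,-0.02,0.3,0,0,0,0,0.003,-0.02,0.585,0,0.001,0,0,0.003,-0.02,0.585,0,0.001,0,0,0.003,0.1,0.585,0,0.001,0,0,0.003,0.2,0.585,0,0.001,0,0,0.003,0.24,0.585,0,0.001,0,0,0.003,0.25,0.585,0,0.001,0,0,0.003,0.25,0.585,0,0.001,0,0]'; python3 t.py 455.5 -90 177.5 37.5
```

```text
time_s: 24.15
eef_pos: [455.7, -90.5, 189.3]
ee_rot: [0.67, -0.669, -0.226, 0.229]
force: [0.4, 1.1, -0.7]
grip_width: 0.151
t 24.15 [455.7 -90.5 189.3] yaw0 37.5 F [ 0.4  1.1 -0.7] g 0.151
to 455.5 -90.0 177.5 37.5 : 0.001 0.079 0.003 -0.001 0.0 -0.001
```

```bash
python3 -m pendant '[0,0.025,0.002,0,0,0,0,0,0.045,0.002,0,0,0,0,0,0.06,0.002,0,0,0,0,0,0.075,0.002,0,0,0,0,0,0.08,0.002,0,0,0,0]'
```

```text
time_s: 24.78
eef_pos: [455.4, -90.2, 178.2]
ee_rot: [0.67, -0.669, -0.227, 0.229]
force: [-7.1, 3.0, 17.0]
grip_width: 0.15
```

Contact at home height again (178.2 against an expected 178.3). I'll release, move up and away, then do a final check with the fixed cameras.

```bash
python3 -m pendant '[0,0.01,0,0,0,0,0,0,0,0,0,0,0,0.6,0,0,0,0,0,0,0.7,0,0,0,0,0,0,0.7,0,-0.1,0,0,0,0,0.8,0,-0.3,0,0,0,0,1,0,-0.4,0,0,0,0,1]'; python3 look.py q_rl 455 -90 94; python3 -m pendant '[0,-0.4,-0.3,0,0,0,1,0,-0.8,-0.6,0,0,0,1,0,-0.9,-0.9,0,0,0,1,0,-0.9,-0.9,0,0,0,1,0,-0.9,-0.9,0,0,0,1]'
python3 - <<'E'
from h import *
from rig import capture
import cv2
t=capture("top");c=capture("scene");pickle.dump((t,c),open("end.pkl","wb"))
cv2.imwrite("pics/end.png",np.vstack([cv2.resize(x["frame"][v0:v1,u0:u1,::-1],(w,300)) for x,v0,v1,u0,u1,w in((t,90,290,60,460,600),(c,90,390,60,400,600))]))
E
```

```text
time_s: 25.65
eef_pos: [455.9, -90.3, 239.4]
ee_rot: [0.67, -0.669, -0.227, 0.229]
force: [-0.4, 0.3, -1.0]
grip_width: 0.998
expected px (768x576) [[381.0, 307.0]]
time_s: 26.32
eef_pos: [538.6, -197.2, 374.4]
ee_rot: [0.67, -0.669, -0.227, 0.228]
force: [0.0, 0.5, -0.2]
grip_width: 1.003
```

View pics/end.png

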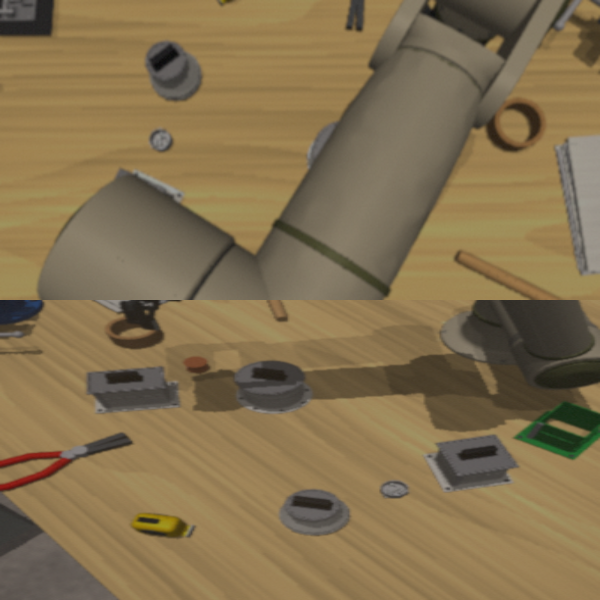

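View pics/q_rl.png

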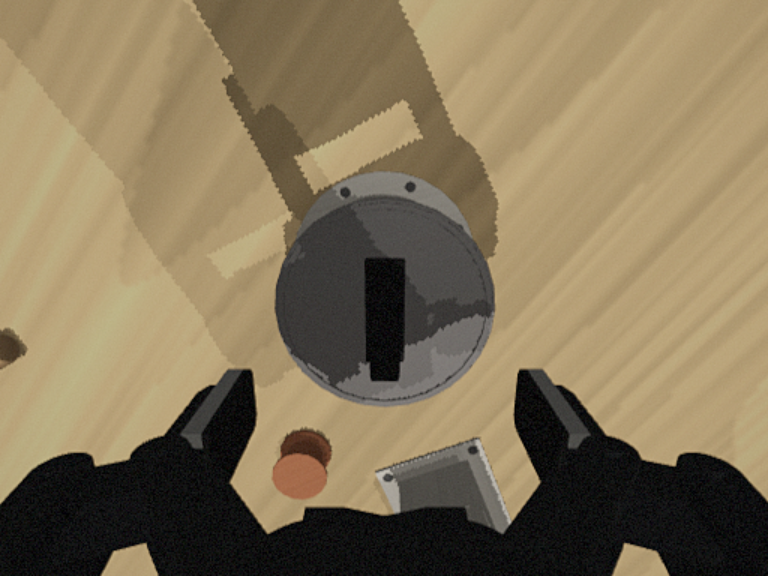

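All four are capped. I'll use one enlarged crop to check that the rims sit flat.

Run:
```python
from h import *
t,c=pickle.load(open("end.pkl","rb"))
C=cam(c);r=[]
for p in((455,-90,80),(628,236,80),(367,287,80),(640,-230,80)):
    u,v=proj(C,np.array(p,float))[0].astype(int)-28;r.append(cv2.resize(c["frame"][v:v+56,u:u+56,::-1],(390,290),interpolation=cv2.INTER_CUBIC))
cv2.imwrite("pics/end2.png",cv2.convertScaleAbs(np.vstack([np.hstack(r[:2]),np.hstack(r[2:])]),alpha=1.4))
```

```text
(no output)
```

View pics/end2.png

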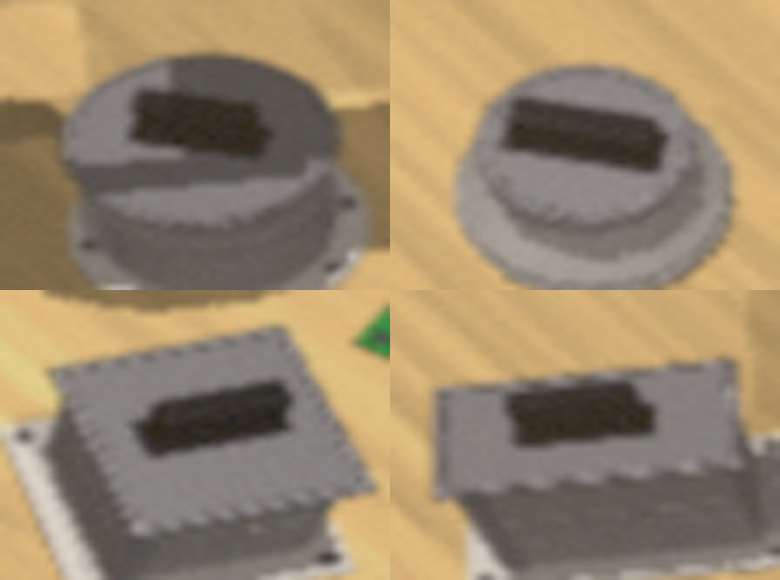

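All four rims lie level on their mouths.

```bash
python3 -c "
from rig import finish_job;print(finish_job())"
```

```text
the job is handed in; nothing more can be done
None
```

All four grey caps are in their matching fittings, and I handed the job in at about 26 s of robot time. I placed them in the order square, oblong, small round, large round. The gripper is open and was well clear of everything at hand-in.

- **Seating:** each cap met resistance, 8–19 N, within about 0.5 mm of its computed fully-home height. I pressed the last three a little further before letting go.
- **Rim checks:** measured at the fully-home height, the square rim came out 92–93 mm (94 nominal) and the oblong 73–74 x 121 mm (74 x 124). I checked the two round caps by eye only. In the last pictures all four rims look level on upright fittings.
- **Fitting positions:** the square cap's centre measured within about 1.5 mm of where its fitting stood, and the oblong's within about 1 mm.
- **Disagreements:** the top camera placed the square and small round fittings about 5 mm away from where the scene camera did. The close-up wrist view agreed with the scene camera, so I used that. My end view from above was mostly blocked by the arm, so the last check rests on the scene and wrist cameras.

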